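# Make up a mixed order of four muffins and cover the carrier

## Robot

A 6-joint arm with a two-finger parallel gripper is mounted at the origin on a cart in front of the work surface, level with it; the furniture and walls round the work are solid. World frame = base frame: x ahead of the robot, y to its left, z up, the work surface at z = 0. Lengths are in m, angles in rad, forces in N, time in s.
With the tool pointing down it reaches from about 0.3 to 0.775 m from the base axis. Payload 14.6 kg.
Tool frame: the origin (TCP) lies on the centre line of the jaws, within the pads' length; the fingertips stand 19 mm ahead of it and the grasp point (between the pads) is the TCP; z points along the fingers, y is the line along which they close (so a half turn about z gives the same grasp; the last joint's range is limited). The gripper opens to 94 mm and grips with 3 to 60 N. Pads are 16 mm wide; open, the fingers measure 119 mm over their backs; the gripper's body (75 mm by 177 mm) begins 78 mm behind the grasp point.
Start: joints at [1.081, 0.3, 1.521, -0, 1.321, -0.067], TCP at [0.226, 0.502, 0.224] pointing down, gripper open.
Joint ranges: [-3.03, 3.03], [-0.79, 2.21], [0.23, 2.52], [-1.04, 4.18], [0, 3.07], [-2.55, 2.55]. Speed limits (rad/s): [2.22, 2.22, 2.57, 3.14, 3.14, 3.14].

## Interface

Orientations are given as [roll, pitch, yaw] about the fixed x, y, z axes, in that order (R = Rz(yaw) Ry(pitch) Rx(roll)).
In Python, from station import get_obs, camera, workorder gives the robot as it stands.
- The arm moves only by the tool play_rows, never from a script. Its argument "motion" is a list that holds one entry, the list of rows, each a list of 7 numbers: the shift along the tool's x, y, z as a fraction of full scale, then the turn, a rotation vector about the tool's x, y, z as a fraction of full scale, then the opening, from -1 (shut) to 1 (fully open). In form: [[[x, y, z, ax, ay, az, grip], ...]]. A call has 1 to 10 rows; each row is the pose to reach, as a shift and turn from the pose commanded when the call began, along the tool's axes at that moment, turning the shorter way round; what a row does not reach only later rows make up. Full scale, the value 1, is 0.25 m for a shift and 2 pi rad for a turn. A row lasts 1/10 s, in which the tool goes at most 50 mm and 8.59 degrees, less where a joint would pass 70% of its speed; a pose out of reach is approached as far as the arm can. A call with a number of a shift or a turn outside -1 to 1 is refused whole. A call with a gripper value outside its range is refused whole. The fingers move at their own pace and stop on an object; "grip_force" is the grip in N (left out, the last holds). Time passes only in rows, so rows that repeat a pose let the fingers close. It gives the time, the measured TCP pose, the force, the opening and the grip force at its end, in the units of the state.
- get_obs(): the state, without advancing time (a new reading comes with each control period).
- camera(name): name is "side" or "top"; returns a dict with "frame" (480x640x3 uint8, red, green, blue), "z_map" (480x640 float32, m along the optical axis (not along the pixel's ray), 0 where there is no reading), "camera_matrix" (3x3 intrinsics, pixels), "D" ([k1, k2, p1, p2, k3] as OpenCV has them; the pictures are not rectified), "T" (4x4, takes a point from camera to world coordinates). Camera axes: x right, y up, looking along -z (the intrinsics and any distortion apply to the point x, -y, -z); pixel columns grow to the right and rows downward; lengths in m; the calibration is good to about 2 mm. A picture is of the moment at which its call begins.
- workorder.hand_in(): hands the job in; it is judged then, once.
The state is a dict: "time_s": time; "qpos": joint angles; "joint_vel": joint speeds; "tau": joint torques, N m; "ee_pos": TCP position; "eef_rot": TCP orientation; "force": force on the tool from outside, world axes, zero at the start; "moment": the same for the moment, N m; "grip_width": finger opening in m; "grip_force": force on a finger pad.
Only numpy, scipy, OpenCV 4.12 (cv2) and the standard library are available. Lean on these libraries where they do the work, as an engineer would, in place of code of your own. Each camera call takes 0.05 s, during which the arm holds its last target. There are 200 camera calls.

## Task

Make up this order in the muffin carrier: exactly two chocolate muffins and two plain ones, standing upright on the raised platform of its base; two are there already, so add only what is missing from the board and leave the others standing on the board. Then put the clear cover on, turned square with the base so that it goes down over the platform and sits flat on the flange all round, without squashing a muffin. Do not knock the cup, jars and order pad around it about.

Things in the scene. Friction and masses are not known exactly. Their poses are not given: they have to be found in the camera images.
- carrier_base: base of the muffin carrier, fixed: teal flange 184 mm square, 8 mm thick; on it a cream raised platform 158 mm square, its top at 21 mm (the uppermost 3 mm stepped in 2.5 mm a side), with four ringed places for muffins at x, y = +-38 mm. Origin at the centre of the underside, x and y parallel to the sides; any yaw
- cover: loose cover: clear plastic box open below, teal lower edge, teal bar handle on top. Outside 174 mm square, inside 164 mm with 85 mm free height, flat top at 92 mm. The bar lies along y: 90 x 14 x 12 mm. Fits over the platform at any quarter turn, 3 mm play a side; when home its edge rests on the flange. Origin at the centre of its lower edge, axes parallel to the sides. 0.25 kg
- cover_grip (a point): centre of the cover's handle bar, 122 mm above the cover's lower edge and 30 mm above its flat top, on its axis
- board: wooden board, fixed, 200 (x) x 300 (y) x 21 mm, on which the spare muffins stand; origin at the centre of its underside
- place_0 (a point): centre of one of the four ringed places, on top of the base's raised platform
- place_1 (a point): centre of one of the four ringed places, on top of the base's raised platform
- place_2 (a point): centre of one of the four ringed places, on top of the base's raised platform
- place_3 (a point): centre of one of the four ringed places, on top of the base's raised platform
- muffin_dark_1: chocolate muffin: nearly black-brown crown with chocolate chunks, brown paper case, 62 mm across at its widest (34 to 50 mm above its foot), 58 mm high, paper case 46 mm wide at the foot; origin at the centre of its underside, z up. Weighs about 0.1 kg
- muffin_dark_2: chocolate muffin: nearly black-brown crown with chocolate chunks, brown paper case, 62 mm across at its widest (34 to 50 mm above its foot), 58 mm high, paper case 46 mm wide at the foot; origin at the centre of its underside, z up. Weighs about 0.1 kg
- muffin_dark_3: chocolate muffin: nearly black-brown crown with chocolate chunks, brown paper case, 62 mm across at its widest (34 to 50 mm above its foot), 58 mm high, paper case 46 mm wide at the foot; origin at the centre of its underside, z up. Weighs about 0.1 kg
- muffin_plain_1: plain muffin: golden crown with white sugar pearls, white paper case, 62 mm across at its widest (34 to 50 mm above its foot), 58 mm high, paper case 46 mm wide at the foot; origin at the centre of its underside, z up. Weighs about 0.1 kg
- muffin_plain_2: plain muffin: golden crown with white sugar pearls, white paper case, 62 mm across at its widest (34 to 50 mm above its foot), 58 mm high, paper case 46 mm wide at the foot; origin at the centre of its underside, z up. Weighs about 0.1 kg
- muffin_plain_3: plain muffin: golden crown with white sugar pearls, white paper case, 62 mm across at its widest (34 to 50 mm above its foot), 58 mm high, paper case 46 mm wide at the foot; origin at the centre of its underside, z up. Weighs about 0.1 kg
- espresso_cup: green espresso cup, a bystander; origin at the centre of its underside
- cinnamon_jar: spice jar with a red cap, a bystander; origin at the centre of its underside
- sugar_shaker: glass shaker, a bystander; origin at the centre of its underside
- order_pad: blue order pad, a bystander; origin at the centre of its underside
Things that resemble listed ones, but are neither listed nor needed, are in the scene too. Leave any purple or turquoise look-alike of the muffin_plain_1 alone.

How it is judged:
By the outcome, as a careful person would: the job done as asked, in the order asked, and still so for the second after the job is handed in, with the robot touching nothing.
It also fails if it takes over 72 s, if anything falls off the work surface, if the arm or the gripper's body presses on something with over 40 N, if the wrist force passes 120 N, or if a joint passes its speed limit or range.

## Working session

There is one attempt and no reset: what is moved stays moved. The work goes in short steps, Python scripts to look and compute and a tool call to move; the robot and the scene stay as the last step left them, time stands still between calls to the robot, and variables do not carry over. Pictures are saved under pics/ and viewed, at most 11 in all, crops included, and the job is handed in when it is done.

Besides the shell and the picture viewer there is one more tool, called after "Emit:" as name([rows], argument=value, ...), one row to a line, values as JSON. play_rows: Moves the arm, as the interface text tells. Its arguments: {"type":"object","properties":{"motion":{"type":"array"},"grip_force":{"type":"number"}},"required":["motion"]}

```bash
mkdir -p pics; ls; cat > h.py <<'E'
import numpy as np, cv2
from station import get_obs, camera, workorder
def pts(c):
    "world point per pixel from z_map"
    K,D,T=np.array(c["camera_matrix"]),np.array(c["D"],float),np.array(c["T"])
    v,u=np.mgrid[:480,:640]
    n=cv2.undistortPoints(np.stack([u,v],-1).reshape(-1,1,2).astype(np.float64),K,D).reshape(480,640,2)
    z=c["z_map"].astype(float)
    P=np.stack([n[...,0]*z,-n[...,1]*z,-z],-1)
    return P@T[:3,:3].T+T[:3,3]
def ray(c,uv,h):
    "pixels -> points on plane z=h"
    K,D,T=np.array(c["camera_matrix"]),np.array(c["D"],float),np.array(c["T"])
    n=cv2.undistortPoints(np.array(uv,float).reshape(-1,1,2),K,D).reshape(-1,2)
    d=np.c_[n[:,0],-n[:,1],-np.ones(len(n))]@T[:3,:3].T; o=T[:3,3]
    return o+d*((h-o[2])/d[:,2])[:,None]
def save(n,im): cv2.imwrite("pics/"+n+".png",im[...,::-1])
E
python3 - <<'E'
from h import *
for n in("top","side"):
    c=camera(n); save(n+"0",c["frame"]); np.save(n+"0.npy",c,allow_pickle=True)
    print(n,np.round(c["T"],3).tolist(),np.round(c["camera_matrix"],1).tolist(),c["D"],(c["z_map"]>0).mean())
o=get_obs();print(o)
E
```

```text
pics
top [[0.026, 0.983, -0.179, 0.342], [-1.0, 0.027, 0.003, -0.072], [0.007, 0.179, 0.984, 1.343], [0.0, 0.0, 0.0, 1.0]] [[519.7, 0.0, 323.2], [0.0, 519.7, 240.7], [0.0, 0.0, 1.0]] [-0.06881356  0.          0.          0.          0.        ] 0.9960579427083334
side [[-0.978, 0.097, -0.186, 0.304], [-0.208, -0.552, 0.807, 0.994], [-0.024, 0.828, 0.56, 0.875], [0.0, 0.0, 0.0, 1.0]] [[472.7, 0.0, 320.0], [0.0, 472.7, 241.0], [0.0, 0.0, 1.0]] [0.04440541 0.         0.         0.         0.        ] 0.9958138020833334
{'time_s': 0.1, 'qpos': array([ 1.08140277e+00,  3.00445793e-01,  1.52149729e+00, -2.62260463e-05,
        1.32067733e+00, -6.66553320e-02]), 'joint_vel': array([-0.00056438, -0.00084592, -0.0006336 , -0.00039102,  0.00060646,
       -0.00128168]), 'tau': array([-1.16041218e-03, -5.32639503e+01, -3.53289735e+01,  7.08821020e-02,
        2.34361592e-02, -5.37513790e-05]), 'ee_pos': array([0.22558348, 0.50138763, 0.22393564]), 'eef_rot': array([-3.14056548e+00, -4.31084276e-05,  2.71886092e+00]), 'force': array([-0.06401637, -0.08025829, -0.39839851]), 'moment': array([ 0.016328  ,  0.04612528, -0.05331897]), 'grip_force': 0.0, 'grip_width': 0.09398560553906676}
```

View pics/top0.png

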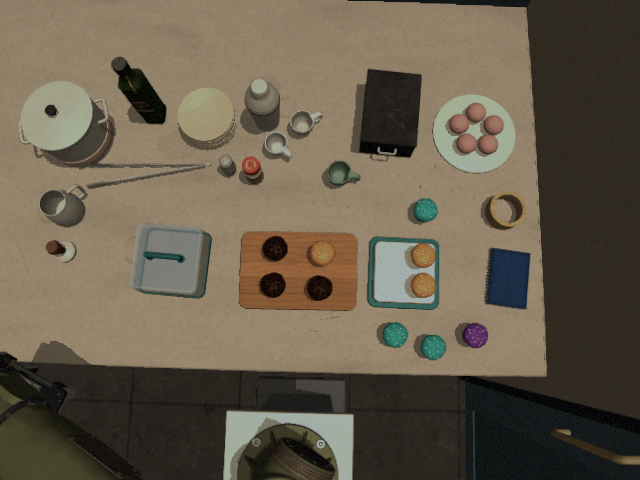

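View pics/side0.png

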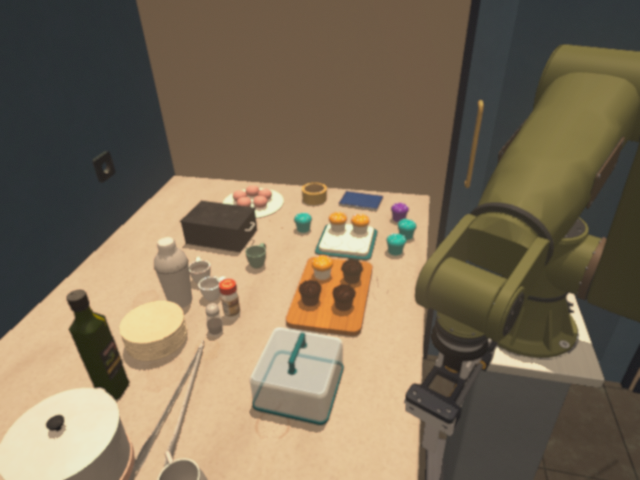

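The top view shows the board with dark muffins at (275,248), (272,285) and (319,288), and a plain one at (322,253). The base at (404,272) has two plain muffins on its right-hand places, at (423,256) and (424,286). The cover is at (172,260). So I need to add two dark muffins on the left-hand places. The side view shows the same layout.

```bash
cat > m.py <<'E'
from h import *
C={n:np.load(n+"0.npy",allow_pickle=True).item() for n in("top","side")}
def comps(m,amin=40):
    n,l,s,ce=cv2.connectedComponentsWithStats(m.astype(np.uint8),connectivity=8)
    return [(l==i,s[i],ce[i]) for i in range(1,n) if s[i,4]>amin]
for n,c in C.items():
    P=pts(c);hsv=cv2.cvtColor(c["frame"],cv2.COLOR_RGB2HSV);H,S,V=[hsv[...,i].astype(int) for i in range(3)]
    X,Y,Z=P[...,0],P[...,1],P[...,2]
    roi=(X>.2)&(X<.5)&(Y>-.45)&(Y<.42)
    print(n,"table z",np.median(Z[roi&(Z<.01)]))
    # muffin crowns: by height within roi
    m=roi&(Z>.055)&(Z<.1)&(Y<.13)
    for k,s,ce in comps(m,60):
        pts2=np.c_[X[k],Y[k]].astype(np.float32); (cx,cy),r=cv2.minEnclosingCircle(pts2)
        print("muf px",ce.round(),"circ",round(cx,4),round(cy,4),"r",round(r,4),"zmax",np.percentile(Z[k],98).round(4),"rgb",c["frame"][k].mean(0).round())
    tl=(H>75)&(H<100)&(S>110)&(V>40)
    for k,s,ce in comps(tl&roi,80): print("teal px",ce.round(),s[4],"xyz",np.median(P[k],0).round(4),"z5-95",np.percentile(Z[k],[5,95]).round(3),cv2.minAreaRect(np.c_[X[k],Y[k]].astype(np.float32)))
    # cream platform
    k=max(comps((S<60)&(V>130)&roi&(Y<-.05)&(Z<.03)),key=lambda t:t[1][4])[0]
    print("platform",np.median(Z[k]),cv2.minAreaRect(np.c_[X[k],Y[k]].astype(np.float32)))
    k=(X>.2)&(X<.5)&(Y>.15)&(Y<.5)&(Z>.08)&(Z<.1)
    print("cover top",k.sum(),np.median(Z[k]) if k.any() else 0,cv2.minAreaRect(np.c_[X[k],Y[k]].astype(np.float32)) if k.any() else 0)
E
python3 m.py
```

```text
top table z -0.0001916093334921598
muf px [273. 284.] circ 0.4622 0.0456 r 0.0317 zmax 0.0823 rgb [29. 15. 10.]
muf px [423. 285.] circ 0.4698 -0.3243 r 0.0318 zmax 0.0832 rgb [144. 106.  62.]
muf px [320. 287.] circ 0.4576 -0.0694 r 0.0318 zmax 0.0828 rgb [29. 15.  9.]
muf px [396. 335.] circ 0.3458 -0.2588 r 0.0257 zmax 0.0625 rgb [ 53. 124. 108.]
muf px [434. 347.] circ 0.3217 -0.3536 r 0.0269 zmax 0.0626 rgb [ 54. 124. 108.]
teal px [401. 298.] 307 xyz [ 0.4257 -0.2766  0.0085] z5-95 [0.004 0.013] ((0.4418156147003174, -0.21757236123085022), (0.11915725469589233, 0.3329981863498688), 14.793530464172363)
teal px [395. 334.] 424 xyz [ 0.3483 -0.2557  0.0545] z5-95 [0.046 0.061] ((0.3462711274623871, -0.1801813542842865), (0.05606425553560257, 0.21687977015972137), 1.0034968852996826)
teal px [433. 347.] 436 xyz [ 0.3195 -0.3493  0.0545] z5-95 [0.046 0.061] ((0.3161941170692444, -0.2268967181444168), (0.058367207646369934, 0.3088834285736084), 1.3619781732559204)
platform 0.021251098465970397 ((0.4645945727825165, -0.2839743494987488), (0.1523173302412033, 0.07021335512399673), 89.8
[... 368 characters left out ...]
 circ 0.4623 0.0558 r 0.0309 zmax 0.0789 rgb [94. 66. 46.]
teal px [406. 225.] 142 xyz [ 0.3205 -0.3336  0.0529] z5-95 [0.042 0.058] ((0.32057633996009827, -0.33927688002586365), (0.04169732704758644, 0.0498051755130291), 76.71244812011719)
teal px [396. 240.] 161 xyz [ 0.3447 -0.2431  0.051 ] z5-95 [0.044 0.056] ((0.3357287347316742, -0.27338698506355286), (0.10990768671035767, 0.05032549425959587), 67.8369369506836)
platform 0.01724669584598587 ((0.4581949710845947, -0.29745835065841675), (0.19318170845508575, 0.08237854391336441), 87.48583221435547)
cover top 1968 0.08984292233186714 ((0.4665146470069885, 0.31787675619125366), (0.16989438235759735, 0.07065869867801666), 88.10237121582031)
```

```bash
cat > m2.py <<'E'
from h import *
from scipy.optimize import least_squares
C={n:np.load(n+"0.npy",allow_pickle=True).item() for n in("top","side")}
G={"d1":(.555,.05),"d2":(.46,.05),"d3":(.457,-.069),"p1":(.54,-.065),"b1":(.54,-.32),"b2":(.47,-.32)}
for n,c in C.items():
    P=pts(c);X,Y,Z=P[...,0],P[...,1],P[...,2]
    for g,(x,y) in G.items():
        k=(np.hypot(X-x,Y-y)<.06)&(Z>.057)&(Z<.071)
        q=P[k]; f=lambda a:np.hypot(q[:,0]-a[0],q[:,1]-a[1])-.031
        r=least_squares(f,(x,y),loss="soft_l1",f_scale=.002)
        z=Z[(np.hypot(X-r.x[0],Y-r.x[1])<.012)]
        print(n,g,k.sum(),r.x.round(4),"rms",np.sqrt((f(r.x)**2).mean()).round(4),"top z",np.percentile(z,[50,95]).round(4))
    hsv=cv2.cvtColor(c["frame"],cv2.COLOR_RGB2HSV);H,S,V=[hsv[...,i].astype(int) for i in range(3)]
    B=(X>.38)&(X<.62)&(Y>-.41)&(Y<-.16)
    pl=B&(S<70)&(V>110)&(Z<.027)
    tl=B&(H>70)&(H<105)&(S>70)&(Z<.027)
    def big(m):
        k,l,s,_=cv2.connectedComponentsWithStats(m.astype(np.uint8)); return l==1+np.argmax(s[1:,4])
    for nm,m,h in(("platf",big(pl),.0205),("flange",big(tl),.008)):
        v,u=np.nonzero(m); q=ray(c,np.c_[u,v],h)[:,:2].astype(np.float32)
        (a,b),wh,an=cv2.minAreaRect(q); print(n,nm,"zmed",np.median(Z[m]).round(4),round(a,4),round(b,4),np.round(wh,4),round(an,2),"x",q[:,0].min(),q[:,0].max(),"y",q[:,1].min(),q[:,1].max())
    k=(X>.38)&(X<.62)&(Y>.2)&(Y<.48)
    t=k&(Z>.084)&(Z<.098)
    q=P[big(t)][:,:2].astype(np.float32);print(n,"covtop",t.sum(),np.median(Z[t]),cv2.minAreaRect(q))
    hd=big(k&(H>70)&(H<105)&(S>80)&(Z>.1)) ; v,u=np.nonzero(hd); q=ray(c,np.c_[u,v],.128)[:,:2].astype(np.float32)
    print(n,"bar",hd.sum(),"z",np.percentile(Z[hd],[5,50,95]).round(4),cv2.minAreaRect(q),np.mean(np.c_[u,v],0))
c=C["top"];f=c["frame"]
save("crop",cv2.resize(np.hstack([f[215:315,125:215],f[225:315,365:445][np.r_[0:90,[89]*10]]]),None,fx=4,fy=4,interpolation=cv2.INTER_CUBIC))
E
python3 m2.py
```

```text
top d1 99 [0.5552 0.0444] rms 0.0033 top z [0.0785 0.0825]
top d2 92 [0.463  0.0463] rms 0.0027 top z [0.0792 0.0824]
top d3 110 [ 0.4591 -0.0698] rms 0.0074 top z [0.0789 0.0829]
top p1 102 [ 0.5446 -0.0734] rms 0.0111 top z [0.079 0.083]
top b1 117 [ 0.5438 -0.3264] rms 0.0106 top z [0.0796 0.0844]
top b2 134 [ 0.4736 -0.3251] rms 0.0098 top z [0.0798 0.0838]
top platf zmed 0.0212 0.5071 -0.2854 [0.1553 0.1562] 88.97 x 0.42823786 0.58610845 y -0.36281487 -0.20775354
top flange zmed 0.0081 0.5065 -0.2852 [0.1824 0.1817] 88.79 x 0.415442 0.598715 y -0.3766687 -0.19367795
top covtop 4286 0.09066414520933053 ((0.5180920362472534, 0.30879130959510803), (0.17009054124355316, 0.16944926977157593), 87.0732192993164)
top bar 198 z [0.1188 0.1266 0.1306] ((0.5165644288063049, 0.3056330978870392), (0.09097569435834885, 0.013082526624202728), 85.94190979003906) [162.42424242 255.64646465]
side d1 149 [0.5555 0.0469] rms 0.0031 top z [0.0767 0.0794]
side d2 142 [0.4638 0.0493] rms 0.0031 top z [0.0768 0.0797]
side d3 122 [ 0.4598 -0.0661] rms 0.005 top z [0.0767 0.0795]
side p1 139 [ 0.5454 -0.0709] rms 0.0101 top z [0.0759 0.0776]
side b1 131 [ 0.5428 -0.3224] rms 0.0114 top z [0.0759 0.0775]
side b2 121 [ 0.4759 -0.3234] rms 0.0097 top z [0.0782 0.0808]
side platf zmed 0.0167 0.5043 -0.2618 [0.1933 0.1811] 88.68 x 0.41243425 0.5962049 y -0.35749444 -0.16539268
side flange zmed 0.0052 0.4229 -0.2674 [0.1599 0.0154] 83.85 x 0.41918117 0.43855074 y -0.34766334 -0.18856788
side covtop 4336 0.09001485210905502 ((0.5178071856498718, 0.3144463002681732), (0.17124639451503754, 0.17012089490890503), 86.39862060546875)
side bar 125 z [0.1225 0.1258 0.1286] ((0.5163676142692566, 0.3194718360900879), (0.08397962152957916, 0.009988485835492611), 85.13101959228516) [296.512 348.176]
```

View pics/crop.png

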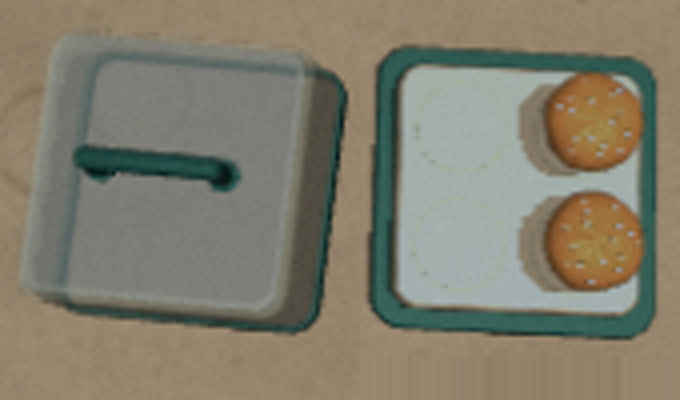

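The crop shows the cover with its bar turned about -3.5° and the base turned about -1.1°. The two free rings are on the left (+y) side, at crop positions (460,125) and (455,245). The heights check out: muffin tops about 80 mm, platform 21 mm, bar about 125 mm.

```bash
cat > plan.py <<'E'
import sys,numpy as np
from scipy.spatial.transform import Rotation as R
from station import get_obs
# each arg: x,y,z,yawdeg target; all relative to the pose before, '+' prefix = same call as previous
o=get_obs();p=np.array(o["ee_pos"]);r=R.from_euler("xyz",o["eef_rot"])
bp,br=p,r
print(round(o["time_s"],2),p.round(4),np.degrees(o["eef_rot"]).round(2),"w",round(o["grip_width"],4))
lp,lr=p,r
for a in sys.argv[1:]:
    if not a.startswith("+"): bp,br=lp,lr
    x,y,z,w=map(float,a.lstrip("+").split(","))
    lp=np.array([x,y,z]);lr=R.from_euler("xyz",[np.pi,0,np.radians(w)])
    s=br.inv().apply(lp-bp)/.25; t=(br.inv()*lr).as_rotvec()/(2*np.pi)
    print(a,"->",s.round(3).tolist(),t.round(4).tolist(),"rows",max(np.linalg.norm(s)*5,np.linalg.norm(t)*360/8.59).round(1))
E
python3 plan.py .39,.27,.22,145 .555,.0457,.16,135 .5553,.0457,.062,135
```

```text
0.1 [0.2256 0.5014 0.2239] [-179.94   -0.    155.78] w 0.094
.39,.27,.22,145 -> [-0.979, -0.574, 0.016] [-0.0002, 0.0, 0.0299] rows 5.7
.555,.0457,.16,135 -> [-1.055, -0.356, 0.24] [0.0, -0.0, 0.0278] rows 5.7
.5553,.0457,.062,135 -> [-0.001, 0.001, 0.392] [0.0, 0.0, 0.0] rows 2.0
```

Emit:
play_rows([
  [[-0.979, -0.574, 0.016, 0, 0, 0.03, 1], [-0.979, -0.574, 0.016, 0, 0, 0.03, 1], [-0.979, -0.574, 0.016, 0, 0, 0.03, 1], [-0.979, -0.574, 0.016, 0, 0, 0.03, 1], [-0.979, -0.574, 0.016, 0, 0, 0.03, 1], [-0.979, -0.574, 0.016, 0, 0, 0.03, 1], [-0.979, -0.574, 0.016, 0, 0, 0.03, 1]],
])

```text
time_s: 0.8
ee_pos: [0.3916, 0.2675, 0.2202]
eef_rot: [-3.141, 0.0, 2.526]
force: [0.2, -0.2, -0.9]
grip_width: 0.094
grip_force: 0.0
```

Emit:
play_rows([
  [[-1, -0.34, 0.23, 0, 0, 0.028, 1], [-1, -0.34, 0.23, 0, 0, 0.028, 1], [-1, -0.34, 0.23, 0, 0, 0.028, 1], [-1, -0.34, 0.23, 0, 0, 0.028, 1], [-1, -0.34, 0.23, 0, 0, 0.028, 1], [-1, -0.34, 0.23, 0, 0, 0.028, 1], [-1, -0.34, 0.23, 0, 0, 0.028, 1], [-1, -0.34, 0.23, 0, 0, 0.028, 1]],
])

```text
time_s: 1.6
ee_pos: [0.5455, 0.058, 0.1627]
eef_rot: [-3.141, -0.001, 2.354]
force: [0.2, 0.6, 1.0]
grip_width: 0.0941
grip_force: 0.0
```

```bash
python3 plan.py .5553,.0457,.15,135 .5553,.0457,.062,135; python3 - <<'E'
from h import *
c=camera("side");save("s1",c["frame"][180:360,220:440].repeat(3,0).repeat(3,1))
E
```

```text
1.6 [0.5455 0.058  0.1627] [-1.7997e+02 -4.0000e-02  1.3490e+02] w 0.0941
.5553,.0457,.15,135 -> [-0.063, -0.007, 0.051] [-0.0001, -0.0001, -0.0003] rows 0.4
.5553,.0457,.062,135 -> [0.0, -0.0, 0.352] [0.0, 0.0, 0.0] rows 1.8
```

View pics/s1.png

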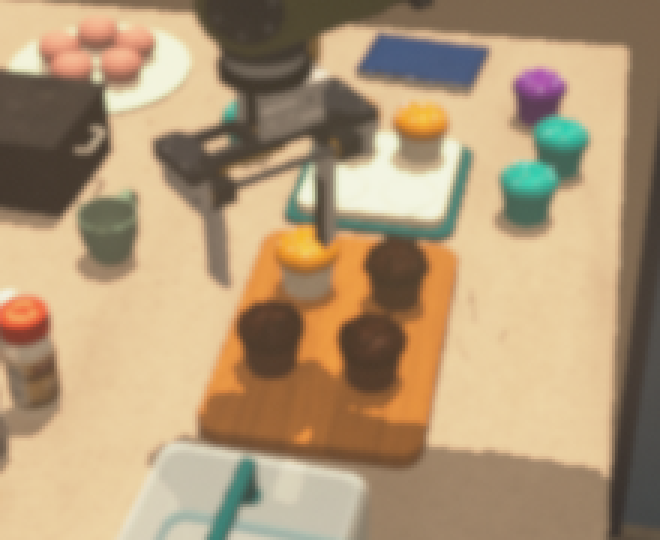

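The side crop shows the open gripper above the far dark muffin, at crop position (270,335). The fingers are clear of everything around them.

Emit:
play_rows([
  [[-0.063, -0.007, 0.05, 0, 0, 0, 1], [-0.063, -0.007, 0.05, 0, 0, 0, 1], [-0.063, -0.007, 0.2, 0, 0, 0, 1], [-0.063, -0.007, 0.403, 0, 0, 0, 1], [-0.063, -0.007, 0.403, 0, 0, 0, 1], [-0.063, -0.007, 0.403, 0, 0, 0, 1]],
])

```text
time_s: 2.25
ee_pos: [0.5557, 0.0457, 0.0634]
eef_rot: [-3.141, -0.0, 2.355]
force: [-0.2, 0.9, 0.8]
grip_width: 0.0939
grip_force: 0.0
```

Emit:
play_rows([
  [[0, 0, 0, 0, 0, 0, 0.2], [0, 0, 0, 0, 0, 0, 0.2], [0, 0, 0, 0, 0, 0, -0.2], [0, 0, 0, 0, 0, 0, -0.2], [0, 0, 0, 0, 0, 0, -0.2], [0, 0, 0, 0, 0, 0, -0.2], [0, 0, 0, 0, 0, 0, -0.2], [0, 0, 0, 0, 0, 0, -0.2]],
], grip_force=8)

```text
time_s: 3.05
ee_pos: [0.5561, 0.0448, 0.0628]
eef_rot: [3.141, 0.0, 2.354]
force: [-1.4, -0.2, 6.6]
grip_width: 0.0614
grip_force: 8.0
```

```bash
python3 plan.py .556,.0448,.16,135 .55,-.1,.16,135 .546,-.247,.16,135 .546,-.247,.064,135
```

```text
3.05 [0.5561 0.0448 0.0628] [1.7997e+02 3.0000e-02 1.3489e+02] w 0.0614
.556,.0448,.16,135 -> [0.0, 0.0, -0.389] [0.0001, 0.0001, -0.0003] rows 1.9
.55,-.1,.16,135 -> [-0.393, -0.427, -0.0] [0.0, 0.0, 0.0] rows 2.9
.546,-.247,.16,135 -> [-0.404, -0.427, -0.0] [0.0, 0.0, 0.0] rows 2.9
.546,-.247,.064,135 -> [0.0, -0.0, 0.384] [0.0, 0.0, 0.0] rows 1.9
```

Emit:
play_rows([
  [[0, 0, -0.1, 0, 0, 0, -0.2], [0, 0, -0.25, 0, 0, 0, -0.2], [0, 0, -0.389, 0, 0, 0, -0.2], [-0.15, -0.16, -0.389, 0, 0, 0, -0.2], [-0.3, -0.32, -0.389, 0, 0, 0, -0.2], [-0.45, -0.48, -0.389, 0, 0, 0, -0.2], [-0.6, -0.64, -0.389, 0, 0, 0, -0.2], [-0.75, -0.8, -0.389, 0, 0, 0, -0.2], [-0.797, -0.854, -0.389, 0, 0, 0, -0.2], [-0.797, -0.854, -0.389, 0, 0, 0, -0.2]],
])

```text
time_s: 4.05
ee_pos: [0.5442, -0.2515, 0.1589]
eef_rot: [-3.141, -0.0, 2.35]
force: [-0.7, 0.7, -1.6]
grip_width: 0.0616
grip_force: 8.0
```

```bash
python3 plan.py .546,-.247,.1,135 +.546,-.247,.064,135
```

```text
4.05 [ 0.5442 -0.2515  0.1589] [-179.96   -0.    134.63] w 0.0616
.546,-.247,.1,135 -> [0.008, 0.018, 0.236] [-0.0001, -0.0, -0.001] rows 1.2
+.546,-.247,.064,135 -> [0.008, 0.018, 0.38] [-0.0001, -0.0, -0.001] rows 1.9
```

Emit:
play_rows([
  [[0, 0, 0.1, 0, 0, 0, -0.2], [0, 0, 0.2, 0, 0, 0, -0.2], [0, 0, 0.2, 0, 0, 0, -0.2], [0, 0, 0.2, 0, 0, 0, -0.2]],
])

```text
time_s: 4.45
ee_pos: [0.5453, -0.2467, 0.1099]
eef_rot: [-3.141, -0.0, 2.355]
force: [-0.6, 1.1, -0.8]
grip_width: 0.0615
grip_force: 8.0
```

```bash
python3 plan.py .546,-.247,.064,135
```

```text
4.45 [ 0.5453 -0.2467  0.1099] [-1.7999e+02 -2.0000e-02  1.3492e+02] w 0.0615
.546,-.247,.064,135 -> [-0.003, 0.001, 0.184] [-0.0, -0.0001, -0.0002] rows 0.9
```

Emit:
play_rows([
  [[0, 0, 0.1, 0, 0, 0, -0.2], [0, 0, 0.16, 0, 0, 0, -0.2], [0, 0, 0.184, 0, 0, 0, -0.2], [0, 0, 0.184, 0, 0, 0, -0.2], [0, 0, 0.184, 0, 0, 0, -0.2]],
])

```text
time_s: 4.95
ee_pos: [0.5456, -0.2472, 0.0644]
eef_rot: [3.141, 0.001, 2.354]
force: [0.3, -0.9, -1.4]
grip_width: 0.0615
grip_force: 8.0
```

Emit:
play_rows([
  [[0, 0, 0, 0, 0, 0, 0.6], [0, 0, 0, 0, 0, 0, 0.6], [0, 0, 0, 0, 0, 0, 0.6], [0, 0, 0, 0, 0, 0, 0.6], [0, 0, -0.1, 0, 0, 0, 0.6], [0, 0, -0.25, 0, 0, 0, 0.6], [0, 0, -0.4, 0, 0, 0, 1], [0, 0, -0.4, 0, 0, 0, 1]],
])

```text
time_s: 5.75
ee_pos: [0.5469, -0.2479, 0.1689]
eef_rot: [3.139, 0.008, 2.354]
force: [-0.2, 0.1, 0.0]
grip_width: 0.0877
grip_force: 0.0
```

```bash
python3 plan.py .5,-.1,.16,90 .4634,.0478,.16,45 .4634,.0478,.063,45
```

```text
5.75 [ 0.5469 -0.2479  0.1689] [179.86   0.45 134.9 ] w 0.0877
.5,-.1,.16,90 -> [0.552, 0.285, 0.032] [0.0009, 0.001, 0.1247] rows 5.2
.4634,.0478,.16,45 -> [0.591, -0.146, -0.0] [0.0, -0.0, 0.125] rows 5.2
.4634,.0478,.063,45 -> [-0.0, -0.0, 0.388] [0.0, 0.0, 0.0] rows 1.9
```

Emit:
play_rows([
  [[0.552, 0.285, 0.032, 0, 0, 0.125, 1], [0.552, 0.285, 0.032, 0, 0, 0.125, 1], [0.552, 0.285, 0.032, 0, 0, 0.125, 1], [0.552, 0.285, 0.032, 0, 0, 0.125, 1], [0.552, 0.285, 0.032, 0, 0, 0.125, 1], [0.552, 0.285, 0.032, 0, 0, 0.125, 1], [0.552, 0.285, 0.032, 0, 0, 0.125, 1]],
])

```text
time_s: 6.45
ee_pos: [0.4981, -0.0988, 0.155]
eef_rot: [-3.141, -0.0, 1.569]
force: [0.7, 0.1, 0.3]
grip_width: 0.0939
grip_force: 0.0
```

Emit:
play_rows([
  [[0.59, -0.146, 0, 0, 0, 0.125, 1], [0.59, -0.146, 0, 0, 0, 0.125, 1], [0.59, -0.146, 0, 0, 0, 0.125, 1], [0.59, -0.146, 0, 0, 0, 0.125, 1], [0.59, -0.146, 0, 0, 0, 0.125, 1], [0.59, -0.146, 0, 0, 0, 0.125, 1], [0.59, -0.146, 0, 0, 0, 0.125, 1], [0.59, -0.146, 0, 0, 0, 0.125, 1]],
])

```text
time_s: 7.25
ee_pos: [0.462, 0.0485, 0.1552]
eef_rot: [-3.141, 0.0, 0.787]
force: [-0.4, -0.7, 0.6]
grip_width: 0.0943
grip_force: 0.0
```

```bash
python3 plan.py .4634,.0478,.14,45 +.4634,.0478,.063,45; python3 - <<'E'
from h import *
c=camera("side");save("s2",c["frame"][180:360,220:440].repeat(3,0).repeat(3,1))
E
```

```text
7.25 [0.462  0.0485 0.1552] [-1.7999e+02  1.0000e-02  4.5090e+01] w 0.0943
.4634,.0478,.14,45 -> [0.002, 0.006, 0.061] [-0.0, 0.0, 0.0003] rows 0.3
+.4634,.0478,.063,45 -> [0.002, 0.006, 0.369] [-0.0, 0.0, 0.0003] rows 1.8
```

View pics/s2.png

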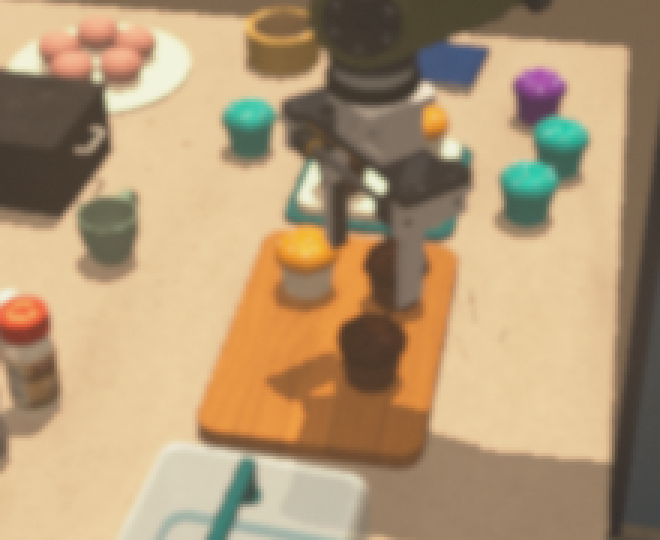

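The gripper is above the near dark muffin, at crop position (370,350). The jaws lie diagonally and are clear of the neighbouring muffins.

Emit:
play_rows([
  [[0.002, 0.006, 0.06, 0, 0, 0, 1], [0.002, 0.006, 0.2, 0, 0, 0, 1], [0.002, 0.006, 0.369, 0, 0, 0, 1], [0.002, 0.006, 0.369, 0, 0, 0, 1], [0.002, 0.006, 0.369, 0, 0, 0, 1]],
])

```text
time_s: 7.8
ee_pos: [0.4636, 0.0477, 0.0639]
eef_rot: [-3.141, 0.001, 0.785]
force: [1.2, -0.2, 0.4]
grip_width: 0.0942
grip_force: 0.0
```

Emit:
play_rows([
  [[0, 0, 0, 0, 0, 0, 0.2], [0, 0, 0, 0, 0, 0, 0.2], [0, 0, 0, 0, 0, 0, -0.2], [0, 0, 0, 0, 0, 0, -0.2], [0, 0, 0, 0, 0, 0, -0.2], [0, 0, 0, 0, 0, 0, -0.2], [0, 0, 0, 0, 0, 0, -0.2], [0, 0, 0, 0, 0, 0, -0.2]],
], grip_force=8)

```text
time_s: 8.6
ee_pos: [0.4636, 0.0479, 0.0637]
eef_rot: [3.141, -0.0, 0.784]
force: [-2.0, 0.4, 6.6]
grip_width: 0.0617
grip_force: 8.0
```

```bash
python3 plan.py .4634,.0478,.16,45 +.47,-.246,.16,45
```

```text
8.6 [0.4636 0.0479 0.0637] [ 1.7998e+02 -2.0000e-02  4.4900e+01] w 0.0617
.4634,.0478,.16,45 -> [-0.001, -0.0, -0.385] [0.0001, -0.0001, -0.0003] rows 1.9
+.47,-.246,.16,45 -> [-0.812, 0.851, -0.385] [0.0001, -0.0001, -0.0003] rows 6.2
```

Emit:
play_rows([
  [[0, 0, -0.1, 0, 0, 0, -0.2], [0, 0, -0.25, 0, 0, 0, -0.2], [0, 0, -0.385, 0, 0, 0, -0.2], [-0.15, 0.16, -0.385, 0, 0, 0, -0.2], [-0.3, 0.32, -0.385, 0, 0, 0, -0.2], [-0.45, 0.48, -0.385, 0, 0, 0, -0.2], [-0.6, 0.64, -0.385, 0, 0, 0, -0.2], [-0.75, 0.79, -0.385, 0, 0, 0, -0.2], [-0.812, 0.851, -0.385, 0, 0, 0, -0.2], [-0.812, 0.851, -0.385, 0, 0, 0, -0.2]],
])

```text
time_s: 9.6
ee_pos: [0.4691, -0.2503, 0.159]
eef_rot: [3.142, 0.001, 0.779]
force: [0.1, 0.4, -1.4]
grip_width: 0.0619
grip_force: 8.0
```

Emit:
play_rows([
  [[0, 0, 0.1, 0, 0, 0, -0.2], [0, 0, 0.2, 0, 0, 0, -0.2], [0, 0, 0.2, 0, 0, 0, -0.2], [0, 0, 0.2, 0, 0, 0, -0.2]],
])

```text
time_s: 10.0
ee_pos: [0.4699, -0.2458, 0.1099]
eef_rot: [-3.141, 0.0, 0.784]
force: [0.1, 0.1, -1.1]
grip_width: 0.0622
grip_force: 8.0
```

```bash
python3 plan.py .47,-.246,.0645,45
```

```text
10.0 [ 0.4699 -0.2458  0.1099] [-179.97    0.     44.92] w 0.0622
.47,-.246,.0645,45 -> [-0.001, 0.001, 0.182] [-0.0001, 0.0, -0.0002] rows 0.9
```

Next I place it, release and rise. Then I move toward the cover and take a top view for another measurement.

Emit:
play_rows([
  [[0, 0, 0.1, 0, 0, 0, -0.2], [0, 0, 0.16, 0, 0, 0, -0.2], [0, 0, 0.182, 0, 0, 0, -0.2], [0, 0, 0.182, 0, 0, 0, -0.2], [0, 0, 0.182, 0, 0, 0, -0.2]],
])

```text
time_s: 10.5
ee_pos: [0.4704, -0.2464, 0.0653]
eef_rot: [3.14, -0.0, 0.784]
force: [0.5, -0.5, -1.1]
grip_width: 0.0618
grip_force: 8.0
```

Emit:
play_rows([
  [[0, 0, 0, 0, 0, 0, 0.6], [0, 0, 0, 0, 0, 0, 0.6], [0, 0, 0, 0, 0, 0, 0.6], [0, 0, 0, 0, 0, 0, 0.6], [0, 0, -0.1, 0, 0, 0, 0.6], [0, 0, -0.25, 0, 0, 0, 0.6], [0, 0, -0.45, 0, 0, 0, 1], [0, 0, -0.6, 0, 0, 0, 1], [0, 0, -0.6, 0, 0, 0, 1], [0, 0, -0.6, 0, 0, 0, 1]],
])

```text
time_s: 11.5
ee_pos: [0.4698, -0.2461, 0.2141]
eef_rot: [3.141, -0.0, 0.784]
force: [-0.9, 0.6, -0.6]
grip_width: 0.094
grip_force: 0.0
```

```bash
python3 plan.py .46,-.04,.22,65 .46,.15,.22,86 
```

```text
11.5 [ 0.4698 -0.2461  0.2141] [ 1.7994e+02 -1.0000e-02  4.4900e+01] w 0.094
.46,-.04,.22,65 -> [0.554, -0.612, -0.024] [0.0002, -0.0, -0.0558] rows 4.1
.46,.15,.22,86 -> [0.689, -0.321, -0.0] [0.0, 0.0, -0.0583] rows 3.8
```

Emit:
play_rows([
  [[0.554, -0.612, -0.024, 0, 0, -0.056, 1], [0.554, -0.612, -0.024, 0, 0, -0.056, 1], [0.554, -0.612, -0.024, 0, 0, -0.056, 1], [0.554, -0.612, -0.024, 0, 0, -0.056, 1], [0.554, -0.612, -0.024, 0, 0, -0.056, 1], [0.554, -0.612, -0.024, 0, 0, -0.056, 1]],
])

```text
time_s: 12.1
ee_pos: [0.4596, -0.0391, 0.2188]
eef_rot: [-3.14, 0.001, 1.138]
force: [-0.1, -0.8, 0.5]
grip_width: 0.0938
grip_force: 0.0
```

Emit:
play_rows([
  [[0.4, -0.15, 0, 0, 0, -0.058, 1], [0.4, -0.15, 0, 0, 0, -0.058, 1], [0.4, -0.15, 0, 0, 0, -0.058, 1], [0.4, -0.15, 0, 0, 0, -0.058, 1], [0.4, -0.15, 0, 0, 0, -0.058, 1], [0.4, -0.15, 0, 0, 0, -0.058, 1]],
])

```text
time_s: 12.7
ee_pos: [0.4682, 0.065, 0.2196]
eef_rot: [-3.141, 0.0, 1.496]
force: [0.0, -0.8, -0.6]
grip_width: 0.0941
grip_force: 0.0
```

```bash
python3 - <<'E'
from h import *
for n in("top","side"):
    c=camera(n); np.save(n+"1.npy",c,allow_pickle=True)
    if n=="top": t=cv2.resize(c["frame"][215:325,120:450],None,fx=2.4,fy=2.4)
    else: s=cv2.resize(c["frame"][180:310,250:440],None,fx=2.4,fy=2.4)
s=np.hstack([s,np.zeros((s.shape[0],t.shape[1]-s.shape[1],3),np.uint8)])
save("v3",np.vstack([t,s]))
E
sed -e 's/0.npy/1.npy/' -e '/"crop"/d' -e 's/<.06)/<.042)/' -e 's/^G=.*/G={"a":(.546,-.247),"b":(.47,-.246),"b1":(.54,-.325),"b2":(.47,-.325)}/' m2.py > m3.py; python3 m3.py; python3 plan.py .5165,.3085,.2,86.5
```

```text
top a 91 [ 0.5435 -0.2487] rms 0.0028 top z [0.0795 0.0838]
top b 94 [ 0.4709 -0.2504] rms 0.0029 top z [0.0797 0.084 ]
top b1 101 [ 0.5452 -0.3264] rms 0.0048 top z [0.0793 0.0841]
top b2 101 [ 0.4706 -0.3248] rms 0.0026 top z [0.0799 0.084 ]
top platf zmed 0.021 0.507 -0.2853 [0.1555 0.1564] 88.91 x 0.42811984 0.58617866 y -0.36281487 -0.2077077
top flange zmed 0.0081 0.5065 -0.2852 [0.1823 0.1817] 88.79 x 0.415442 0.598715 y -0.3766687 -0.1937066
top covtop 4287 0.09069732395372032 ((0.5180174708366394, 0.3091707229614258), (0.16968588531017303, 0.16978822648525238), 86.72007751464844)
top bar 204 z [0.1121 0.126  0.1303] ((0.5161738395690918, 0.305498331785202), (0.09096428751945496, 0.014671665616333485), 87.69287872314453) [162.26960784 255.69607843]
side a 104 [ 0.5456 -0.2458] rms 0.0052 top z [0.0763 0.0783]
side b 81 [ 0.4705 -0.2465] rms 0.0051 top z [0.0762 0.078 ]
side b1 40 [ 0.5476 -0.3214] rms 0.0074 top z [0.0744 0.0766]
side b2 15 [ 0.4665 -0.3184] rms 0.0039 top z [0.0787 0.0799]
side platf zmed 0.0102 0.4305 -0.2586 [0.1865 0.0355] 89.72 x 0.41243425 0.44807583 y -0.35180557 -0.16534238
side flange zmed 0.0046 0.4229 -0.2674 [0.1599 0.0154] 83.85 x 0.41918117 0.43855074 y -0.34766334 -0.18856788
side covtop 4349 0.08996021616802807 ((0.518073320388794, 0.31496262550354004), (0.17008744180202484, 0.1694956123828888), 86.84159088134766)
side bar 127 z [0.1225 0.1256 0.1284] ((0.5163874626159668, 0.31948167085647583), (0.08400281518697739, 0.010340030305087566), 85.8266830444336) [296.50393701 348.15748031]
12.8 [0.4682 0.0654 0.2198] [-1.7999e+02  1.0000e-02  8.5780e+01] w 0.094
.5165,.3085,.2,86.5 -> [0.984, 0.121, 0.079] [-0.0, 0.0, -0.002] rows 5.0
```

View pics/v3.png

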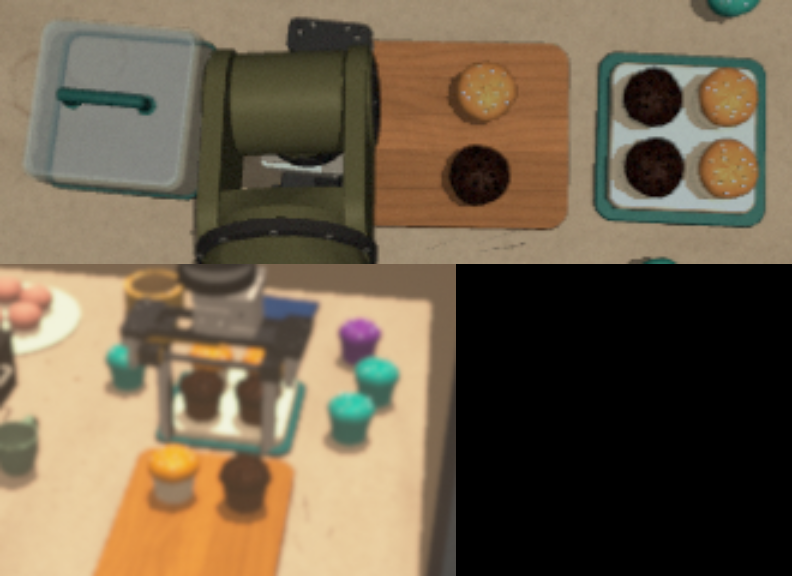

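Both dark muffins stand upright on the platform, at picture positions (653,97) and (655,167), beside the two plain ones. One dark and one plain muffin remain on the board. Next is the cover.

Emit:
play_rows([
  [[0.3, 0.1, 0.02, 0, 0, -0.002, 1], [0.6, 0.121, 0.04, 0, 0, -0.002, 1], [0.986, 0.121, 0.079, 0, 0, -0.002, 1], [0.986, 0.121, 0.079, 0, 0, -0.002, 1], [0.986, 0.121, 0.079, 0, 0, -0.002, 1], [0.986, 0.121, 0.079, 0, 0, -0.002, 1], [0.986, 0.121, 0.079, 0, 0, -0.002, 1], [0.986, 0.121, 0.079, 0, 0, -0.002, 1]],
])

```text
time_s: 13.6
ee_pos: [0.5161, 0.3089, 0.2003]
eef_rot: [3.141, 0.0, 1.511]
force: [-0.6, -0.6, -0.4]
grip_width: 0.0943
grip_force: 0.0
```

```bash
python3 plan.py .5165,.310,.122,86.5
```

```text
13.6 [0.5161 0.3089 0.2003] [1.7999e+02 1.0000e-02 8.6570e+01] w 0.0943
.5165,.310,.122,86.5 -> [0.004, 0.001, 0.313] [0.0, 0.0, 0.0002] rows 1.6
```

Emit:
play_rows([
  [[0.004, 0.001, 0.12, 0, 0, 0, 1], [0.004, 0.001, 0.25, 0, 0, 0, 1], [0.004, 0.001, 0.313, 0, 0, 0, 1], [0.004, 0.001, 0.313, 0, 0, 0, 1], [0.004, 0.001, 0.313, 0, 0, 0, 1]],
])

```text
time_s: 14.1
ee_pos: [0.5167, 0.3104, 0.1231]
eef_rot: [3.141, -0.001, 1.511]
force: [0.6, 0.8, 0.2]
grip_width: 0.094
grip_force: 0.0
```

Emit:
play_rows([
  [[0, 0, 0, 0, 0, 0, -0.5], [0, 0, 0, 0, 0, 0, -0.5], [0, 0, 0, 0, 0, 0, -1], [0, 0, 0, 0, 0, 0, -1], [0, 0, 0, 0, 0, 0, -1], [0, 0, 0, 0, 0, 0, -1], [0, 0, 0, 0, 0, 0, -1], [0, 0, 0, 0, 0, 0, -1], [0, 0, 0, 0, 0, 0, -1], [0, 0, 0, 0, 0, 0, -1]],
], grip_force=45)

```text
time_s: 15.1
ee_pos: [0.5161, 0.3112, 0.122]
eef_rot: [3.141, -0.0, 1.512]
force: [0.5, -0.1, -0.1]
grip_width: 0.0172
grip_force: 0.6
```

```bash
python3 plan.py .5165,.310,.26,86.5 .512,.1,.26,87 .507,-.05,.26,88.9 .507,-.283,.26,88.9
```

```text
15.1 [0.5161 0.3112 0.122 ] [179.99  -0.    86.65] w 0.0172
.5165,.310,.26,86.5 -> [-0.005, 0.002, -0.552] [0.0, -0.0, 0.0004] rows 2.8
.512,.1,.26,87 -> [-0.84, 0.033, 0.0] [0.0, 0.0, -0.0014] rows 4.2
.507,-.05,.26,88.9 -> [-0.6, 0.011, 0.0] [0.0, 0.0, -0.0053] rows 3.0
.507,-.283,.26,88.9 -> [-0.932, 0.018, 0.0] [0.0, 0.0, 0.0] rows 4.7
```

Just closing; I hold for the full grip force and then lift.

Emit:
play_rows([
  [[0, 0, 0, 0, 0, 0, -1], [0, 0, 0, 0, 0, 0, -1], [0, 0, 0, 0, 0, 0, -1], [0, 0, 0, 0, 0, 0, -1]],
])

```text
time_s: 15.5
ee_pos: [0.5161, 0.3112, 0.122]
eef_rot: [3.141, -0.0, 1.512]
force: [1.1, -0.2, 0.6]
grip_width: 0.0133
grip_force: 45.0
```

Emit:
play_rows([
  [[0, 0, -0.04, 0, 0, 0, -1], [0, 0, -0.1, 0, 0, 0, -1], [0, 0, -0.2, 0, 0, 0, -1], [0, 0, -0.33, 0, 0, 0, -1], [0, 0, -0.45, 0, 0, 0, -1], [0, 0, -0.552, 0, 0, 0, -1], [0, 0, -0.552, 0, 0, 0, -1], [0, 0, -0.552, 0, 0, 0, -1]],
])

```text
time_s: 16.3
ee_pos: [0.5158, 0.3111, 0.2597]
eef_rot: [-3.141, 0.0, 1.512]
force: [0.4, -0.3, -3.6]
grip_width: 0.0136
grip_force: 45.0
```

```bash
python3 plan.py .512,.1,.26,87 .507,-.1,.26,88.9 .507,-.283,.26,88.9; python3 - <<'E'
from h import *
c=camera("side");save("s4",cv2.resize(c["frame"][150:450,180:480],None,fx=2,fy=2))
E
```

```text
16.3 [0.5158 0.3111 0.2597] [-179.99    0.     86.66] w 0.0136
.512,.1,.26,87 -> [-0.844, 0.034, -0.001] [-0.0, 0.0, -0.001] rows 4.2
.507,-.1,.26,88.9 -> [-0.8, 0.022, 0.0] [0.0, 0.0, -0.0053] rows 4.0
.507,-.283,.26,88.9 -> [-0.732, 0.014, 0.0] [0.0, 0.0, 0.0] rows 3.7
```

View pics/s4.png

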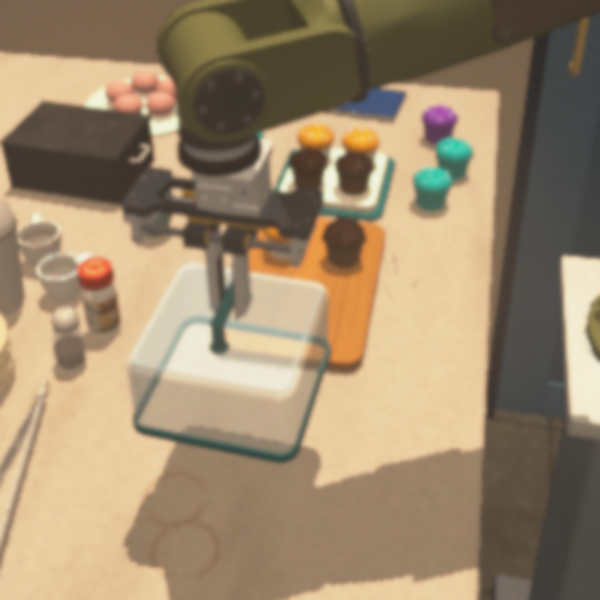

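The cover is lifted level, gripped by its bar at (225,310), with its lower edge about 138 mm up. Nothing is in the way toward the base.

Emit:
play_rows([
  [[-0.08, 0.003, 0, 0, 0, 0, -1], [-0.2, 0.008, 0, 0, 0, 0, -1], [-0.34, 0.014, 0, 0, 0, 0, -1], [-0.48, 0.02, 0, 0, 0, 0, -1], [-0.62, 0.025, 0, 0, 0, -0.001, -1], [-0.75, 0.03, 0, 0, 0, -0.001, -1], [-0.844, 0.034, 0, 0, 0, -0.001, -1], [-0.9, 0.035, 0, 0, 0, -0.001, -1]],
])

```text
time_s: 17.15
ee_pos: [0.5111, 0.0845, 0.2586]
eef_rot: [-3.139, 0.0, 1.517]
force: [-0.3, -0.4, -3.0]
grip_width: 0.0134
grip_force: 45.0
```

Emit:
play_rows([
  [[-0.1, 0.003, 0, 0, 0, -0.001, -1], [-0.23, 0.006, 0, 0, 0, -0.002, -1], [-0.37, 0.01, 0, 0, 0, -0.003, -1], [-0.51, 0.015, 0, 0, 0, -0.004, -1], [-0.64, 0.018, 0, 0, 0, -0.0053, -1], [-0.75, 0.022, 0, 0, 0, -0.0053, -1], [-0.85, 0.024, 0, 0, 0, -0.0053, -1], [-0.9, 0.024, 0, 0, 0, -0.0053, -1]],
])

```text
time_s: 17.95
ee_pos: [0.5056, -0.1401, 0.2589]
eef_rot: [-3.14, -0.0, 1.551]
force: [0.4, 0.3, -2.6]
grip_width: 0.0136
grip_force: 45.0
```

```bash
python3 plan.py .507,-.283,.26,88.9 .507,-.283,.21,88.9
```

```text
17.95 [ 0.5056 -0.1401  0.2589] [-1.7991e+02 -3.0000e-02  8.8860e+01] w 0.0136
.507,-.283,.26,88.9 -> [-0.571, 0.017, -0.005] [-0.0003, -0.0001, -0.0001] rows 2.9
.507,-.283,.21,88.9 -> [0.0, -0.0, 0.2] [0.0, 0.0, 0.0] rows 1.0
```

Emit:
play_rows([
  [[-0.1, 0.003, 0, 0, 0, 0, -1], [-0.22, 0.007, 0, 0, 0, 0, -1], [-0.34, 0.01, 0, 0, 0, 0, -1], [-0.45, 0.013, 0, 0, 0, 0, -1], [-0.53, 0.016, 0, 0, 0, 0, -1], [-0.571, 0.017, 0, 0, 0, 0, -1], [-0.571, 0.017, 0.08, 0, 0, 0, -1], [-0.571, 0.017, 0.165, 0, 0, 0, -1], [-0.571, 0.017, 0.165, 0, 0, 0, -1], [-0.571, 0.017, 0.165, 0, 0, 0, -1]],
])

```text
time_s: 18.95
ee_pos: [0.5078, -0.2812, 0.2193]
eef_rot: [3.142, -0.0, 1.553]
force: [-0.2, -0.1, -2.5]
grip_width: 0.0133
grip_force: 45.0
```

```bash
python3 plan.py .507,-.283,.215,88.9; python3 - <<'E'
from h import *
a=[]
for n,(u0,u1,v0,v1) in(("top",(350,470,200,320)),("side",(280,400,130,270))):
    c=camera(n); np.save(n+"2.npy",c,allow_pickle=True)
    a.append(cv2.resize(c["frame"][v0:v1,u0:u1],(400,400 if n=="top" else 467))[:400])
save("v5",np.hstack(a))
E
```

```text
18.95 [ 0.5078 -0.2812  0.2193] [ 1.800e+02 -1.000e-02  8.896e+01] w 0.0133
.507,-.283,.215,88.9 -> [-0.007, -0.003, 0.017] [0.0, -0.0, 0.0002] rows 0.1
```

View pics/v5.png

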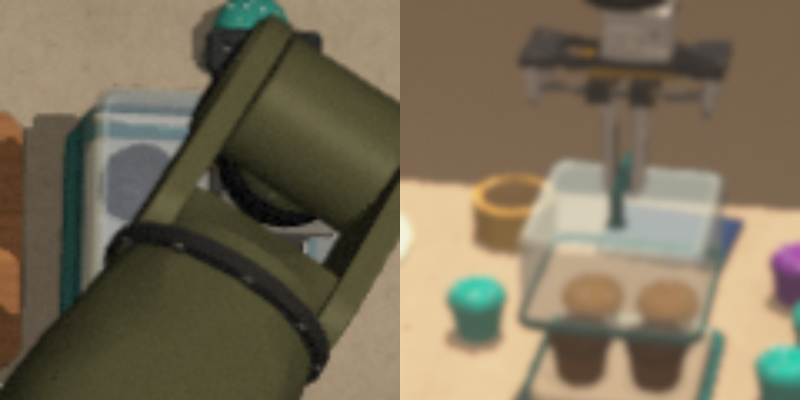

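The top view is mostly hidden by the arm; only the cover's left edge (crop x of about 75) and its upper edge show. The side view shows the cover well, hanging over the muffins, with its near lower edge at about (615,330). I'll measure the cover against the base in the side view, where local calibration bias cancels.

```bash
cat > m4.py <<'E'
from h import *
L=lambda f:np.load(f,allow_pickle=True).item()
def teal(c):
    hsv=cv2.cvtColor(c["frame"],cv2.COLOR_RGB2HSV);H,S,V=[hsv[...,i].astype(int) for i in range(3)]
    return (H>70)&(H<105)&(S>60)&(V<140)
z3=[]
for f,(u0,u1,v0,v1) in(("side0",(300,390,205,265)),("side1",(300,390,205,265)),("side2",(300,390,165,275)),("top0",(355,450,225,315)),("top2",(355,450,215,320))):
    c=L(f+".npy"); m=np.zeros((480,640),bool); m[v0:v1,u0:u1]=teal(c)[v0:v1,u0:u1]
    im=c["frame"].copy(); im[m]=(255,0,0)
    z3.append(cv2.resize(im[v0:v1,u0:u1],(260,240),interpolation=0))
save("v6",np.vstack([np.hstack(z3[:3]),np.hstack(z3[3:]+[z3[0]*0])]))
c=L("side2.npy");P=pts(c);X,Y,Z=P[...,0],P[...,1],P[...,2]
for f in("side2","side0","side1"):
    c=L(f+".npy");P=pts(c);X,Y,Z=P[...,0],P[...,1],P[...,2]
    if f=="side2":
        k=(X>.4)&(X<.62)&(Y>-.4)&(Y<-.16)&(Z>.18)&(Z<.2)
        print("cov",k.sum(),np.median(Z[k]),cv2.minAreaRect(P[k][:,:2].astype(np.float32)))
E
python3 m4.py
```

```text
cov 1405 0.18813639395907755 ((0.5072994828224182, -0.27664098143577576), (0.17792172729969025, 0.1696600764989853), 88.95530700683594)
```

View pics/v6.png

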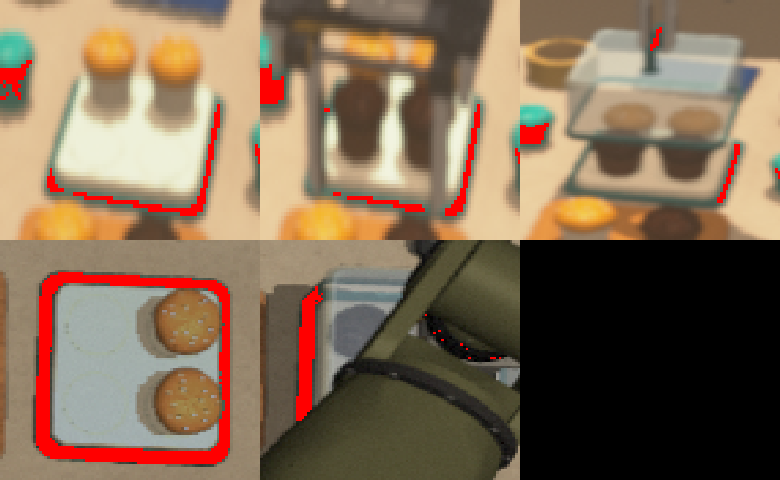

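The red masks show the flange outlined cleanly in the top view. In top2 the cover's left lower edge shows as a clean teal stripe. I'll compare those two edges within the top camera.

```bash
cat > m5.py <<'E'
from h import *
from m4 import teal,L
def left(f,v0,v1,h,u0=355,u1=400):
    c=L(f+".npy"); m=teal(c); g=cv2.cvtColor(c["frame"],cv2.COLOR_RGB2LAB)[...,1].astype(float)  # a: teal is low
    out=[]
    for v in range(v0,v1):
        u=np.nonzero(m[v,u0:u1])[0]
        if len(u)==0: continue
        u=u[0]+u0; lo=g[v,u:u+4].min(); hi=np.median(g[v,u-7:u-3]); t=(lo+hi)/2   # subpixel half-level crossing
        for w in range(u-4,u+3):
            if g[v,w]>=t>g[v,w+1]: out.append((w+(g[v,w]-t)/(g[v,w]-g[v,w+1]),v)); break
    q=ray(c,out,h); l=np.polyfit(q[:,0],q[:,1],1); r=q[:,1]-np.polyval(l,q[:,0]); k=abs(r)<.002; l=np.polyfit(q[k,0],q[k,1],1)
    print(f,len(q),k.sum(),"y at x=.507",np.polyval(l,.507).round(4),"yaw",np.degrees(np.arctan(l[0])).round(2),"rms",r[k].std().round(4),"x",q[:,0].min().round(3),q[:,0].max().round(3))
left("top0",245,300,.006); left("top2",245,282,.0975)
left("top1",245,300,.006)
E
python3 m5.py | grep top
```

```text
top0 55 55 y at x=.507 -0.1942 yaw -1.24 rms 0.0003 x 0.436 0.577
top2 37 37 y at x=.507 -0.1862 yaw -0.96 rms 0.0003 x 0.473 0.561
top1 55 55 y at x=.507 -0.1942 yaw -1.15 rms 0.0003 x 0.436 0.577
```

```bash
cat > m6.py <<'E'
from h import *
from m4 import teal,L
for f in("top2","side2"):
    P=pts(L(f+".npy"));X,Y,Z=[P[...,i] for i in range(3)]
    k=(X>.43)&(X<.585)&(Y>-.35)&(Y<-.2)&(Z>.17)&(Z<.205); q=P[k]
    A=np.c_[q[:,0]-.507,q[:,1]+.28,np.ones(len(q))]; s=np.linalg.lstsq(A,q[:,2],rcond=None)[0]
    r=abs(q[:,2]-A@s)<.004; s=np.linalg.lstsq(A[r],q[r,2],rcond=None)[0]; print(f,"R plane",r.sum(),"slope deg",np.degrees(s[:2]).round(2),s[2].round(4))
    k=(X>.4)&(X<.62)&(Y>-.4)&(Y<-.15)&(Z>.08)&(Z<.205)
    print(f,"R y range by height",[(h,np.percentile(Y[k&(abs(Z-h)<.008)],[1,50,99]).round(4).tolist(),int((k&(abs(Z-h)<.008)).sum())) for h in(.1,.12,.15,.18,.19)])
c=L("top0.npy");m=teal(c);o=[]
for v in range(250,285):
    u=np.nonzero(m[v,195:225])[0]
    if len(u): o.append((195+u[-1]+.5,v))
for h in(0,.008):
    q=ray(c,o,h);l=np.polyfit(q[:,0],q[:,1],1);print("R cover0 right edge y at .517",h,len(q),np.polyval(l,.517),"yaw",np.degrees(np.arctan(l[0])))
P=pts(c);X,Y,Z=[P[...,i] for i in range(3)]
k=(X>.45)&(X<.58)&(Y>.2)&(Y<.42)
print("R cover0 y by height",[(h,np.percentile(Y[k&(abs(Z-h)<.006)],[1,99]).round(4).tolist()) for h in(.01,.02,.04,.06,.09)])
k=(X>.45)&(X<.58)&(Y>-.4)&(Y<-.15)
E
python3 m6.py | grep R
```

```text
top2 R plane 857 slope deg [ 0.19 -0.33] 0.1889
top2 R y range by height [(0.1, [-0.2019, -0.1982, -0.1963], 48), (0.12, [-0.2007, -0.1989, -0.1961], 40), (0.15, [-0.1993, -0.1987, -0.1975], 33), (0.18, [-0.3559, -0.2197, -0.1979], 449), (0.19, [-0.355, -0.2244, -0.1995], 1076)]
side2 R plane 1058 slope deg [ 0.11 -0.05] 0.1884
side2 R y range by height [(0.1, [-0.3406, -0.1936, -0.1878], 246), (0.12, [-0.3253, -0.1949, -0.1885], 270), (0.15, [-0.3379, -0.1954, -0.189], 281), (0.18, [-0.3572, -0.2279, -0.1908], 799), (0.19, [-0.3575, -0.2577, -0.1934], 1358)]
R cover0 right edge y at .517 0 35 0.2237238819454978 yaw -3.2405020204886372
R cover0 right edge y at .517 0.008 35 0.22190482857484328 yaw -3.2405020204886488
R cover0 y by height [(0.01, [0.201, 0.2295]), (0.02, [0.221, 0.2297]), (0.04, [0.2209, 0.2296]), (0.06, [0.2212, 0.2292]), (0.09, [0.2267, 0.391])]
```

The teal stripe in top2 is really the flange under the cover, so I discard that number. By depth, the cover's +y face is at -0.1985, which puts its centre at y of about -0.2855 in the top camera, the same as the base. The cover hangs level, so y is right within about 1 mm. The placed muffins, whose positions I know from the TCP, put the base centre at about (0.5065, -0.2815). I'll descend in steps and watch the force.

```bash
python3 plan.py .5066,-.2815,.15,88.85
```

```text
19.05 [ 0.508  -0.2816  0.22  ] [1.7991e+02 5.0000e-02 8.8950e+01] w 0.0137
.5066,-.2815,.15,88.85 -> [0.0, -0.006, 0.28] [0.0002, 0.0001, 0.0003] rows 1.4
```

Emit:
play_rows([
  [[0, -0.006, 0.02, 0, 0, 0, -1], [0, -0.006, 0.06, 0, 0, 0, -1], [0, -0.006, 0.12, 0, 0, 0, -1], [0, -0.006, 0.18, 0, 0, 0, -1], [0, -0.006, 0.23, 0, 0, 0, -1], [0, -0.006, 0.26, 0, 0, 0, -1], [0, -0.006, 0.26, 0, 0, 0, -1], [0, -0.006, 0.26, 0, 0, 0, -1], [0, -0.006, 0.26, 0, 0, 0, -1]],
])

```text
time_s: 19.95
ee_pos: [0.5063, -0.2819, 0.1544]
eef_rot: [3.141, 0.001, 1.552]
force: [0.4, 0.6, -3.1]
grip_width: 0.0137
grip_force: 45.0
```

```bash
python3 plan.py .5066,-.2815,.14,88.85;cat > m7.py <<'E'
from h import *
c=camera("top");np.save("top3.npy",c,allow_pickle=True);s=camera("side");np.save("side3.npy",s,allow_pickle=True)
save("v7",np.hstack([cv2.resize(c["frame"][210:320,355:450],(380,440),interpolation=cv2.INTER_CUBIC),cv2.resize(s["frame"][165:270,300:390],(377,440),interpolation=cv2.INTER_CUBIC)]))
for n,k0 in(("top",c),("side",s)):
    P=pts(k0);X,Y,Z=[P[...,i] for i in range(3)]
    k=(X>.44)&(X<.57)&(Y>-.25)&(Y<-.16)
    print(n,[(h,np.percentile(Y[k&(abs(Z-h)<.008)],[5,50,95]).round(4).tolist()) for h in(.06,.09)])
    k=(Y>-.33)&(Y<-.22)&(X>.38)&(X<.46)
    print(n,"x-",[(h,np.percentile(X[k&(abs(Z-h)<.01)],[5,50,95]).round(4).tolist() if (k&(abs(Z-h)<.01)).any() else 0) for h in(.06,.09)])
E
python3 m7.py
```

```text
19.95 [ 0.5063 -0.2819  0.1544] [1.7994e+02 4.0000e-02 8.8920e+01] w 0.0137
.5066,-.2815,.14,88.85 -> [0.002, 0.001, 0.058] [0.0002, 0.0001, 0.0002] rows 0.3
top [(0.06, [-0.2006, -0.1993, -0.1985]), (0.09, [-0.2003, -0.1991, -0.1984])]
top x- [(0.06, 0), (0.09, 0)]
side [(0.06, [-0.1987, -0.1943, -0.1905]), (0.09, [-0.1988, -0.194, -0.1896])]
side x- [(0.06, [0.4222, 0.4233, 0.424]), (0.09, [0.4195, 0.4229, 0.4242])]
```

View pics/v7.png

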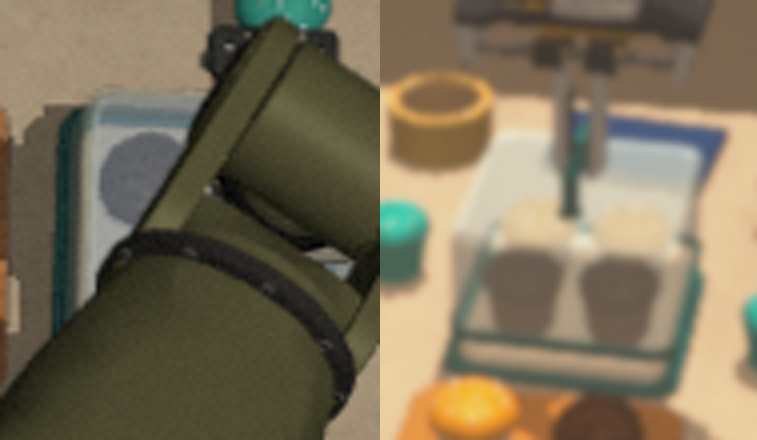

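The side crop shows the cover's lower edge, from about (458,330) to (690,350), centred over the flange. The top camera puts its centre at y = -0.2862 against the base's -0.286. Continuing down slowly.

Emit:
play_rows([
  [[0.001, 0.001, 0.02, 0, 0, 0, -1], [0.001, 0.001, 0.04, 0, 0, 0, -1], [0.001, 0.001, 0.055, 0, 0, 0, -1], [0.001, 0.001, 0.055, 0, 0, 0, -1], [0.001, 0.001, 0.055, 0, 0, 0, -1]],
])

```text
time_s: 20.55
ee_pos: [0.5062, -0.2815, 0.1398]
eef_rot: [-3.141, -0.0, 1.552]
force: [0.0, -0.6, -3.6]
grip_width: 0.0138
grip_force: 45.0
```

Emit:
play_rows([
  [[0, 0, 0.008, 0, 0, 0, -1], [0, 0, 0.016, 0, 0, 0, -1], [0, 0, 0.024, 0, 0, 0, -1], [0, 0, 0.024, 0, 0, 0, -1], [0, 0, 0.024, 0, 0, 0, -1]],
])

```text
time_s: 21.05
ee_pos: [0.5062, -0.2815, 0.1339]
eef_rot: [-3.141, -0.0, 1.552]
force: [0.2, 0.1, -3.1]
grip_width: 0.0136
grip_force: 45.0
```

The cover is over the platform with no contact force. Now down to the flange at a TCP height of about 0.130.

Emit:
play_rows([
  [[0, 0, 0.006, 0, 0, 0, -1], [0, 0, 0.011, 0, 0, 0, -1], [0, 0, 0.015, 0, 0, 0, -1], [0, 0, 0.017, 0, 0, 0, -1], [0, 0, 0.017, 0, 0, 0, -1]],
])

```text
time_s: 21.55
ee_pos: [0.5063, -0.2816, 0.13]
eef_rot: [3.141, 0.0, 1.552]
force: [-2.4, -1.4, 1.4]
grip_width: 0.0134
grip_force: 45.0
```

Emit:
play_rows([
  [[0, 0, 0, 0, 0, 0, -0.5], [0, 0, 0, 0, 0, 0, -0.2], [0, 0, 0, 0, 0, 0, 0], [0, 0, 0, 0, 0, 0, 0], [0, 0, 0, 0, 0, 0, 0], [0, 0, -0.1, 0, 0, 0, 0], [0, 0, -0.25, 0, 0, 0, 0], [0, 0, -0.42, 0, 0, 0, 0], [0, 0, -0.5, 0, 0, 0, 0], [0, 0, -0.5, 0, 0, 0, 0]],
])

```text
time_s: 22.55
ee_pos: [0.507, -0.2819, 0.258]
eef_rot: [3.137, 0.003, 1.552]
force: [1.2, 0.1, -0.2]
grip_width: 0.0467
grip_force: 0.0
```

Emit:
play_rows([
  [[0.2, 0, 0, 0, 0, 0, 0], [0.4, 0, 0, 0, 0, 0, 0], [0.6, 0, 0, 0, 0, 0, 0], [0.8, 0, 0, 0, 0, 0, 0], [1, 0, 0, 0, 0, 0, 0], [1, 0, 0, 0, 0, 0, 0], [1, 0, 0, 0, 0, 0, 0], [1, 0, 0, 0, 0, 0, 0]],
])

```text
time_s: 23.35
ee_pos: [0.5108, -0.0324, 0.254]
eef_rot: [-3.141, 0.0, 1.551]
force: [0.7, -0.0, -0.8]
grip_width: 0.0465
grip_force: 0.0
```

```bash
python3 - <<'E'
from h import *
c=camera("top");s=camera("side")
save("v8",np.hstack([cv2.resize(c["frame"][150:330,230:460],(520,407),interpolation=cv2.INTER_CUBIC),cv2.resize(s["frame"][165:315,290:390],(271,407),interpolation=cv2.INTER_CUBIC)]))
for n,k0 in(("top",c),("side",s)):
    P=pts(k0);X,Y,Z=[P[...,i] for i in range(3)]
    k=(X>.44)&(X<.575)&(Y>-.35)&(Y<-.22)&(Z>.09)&(Z<.108);q=P[k]
    A=np.c_[q[:,0]-.507,q[:,1]+.28,np.ones(len(q))];a=np.linalg.lstsq(A,q[:,2],rcond=None)[0]
    k=(X>.38)&(X<.62)&(Y>-.41)&(Y<-.16)&(Z>.092)&(Z<.108)
    print(n,"slopes",np.degrees(a[:2]).round(2),"z",a[2].round(4),cv2.minAreaRect(P[k][:,:2].astype(np.float32)))
E
```

```text
top slopes [-0.02 -0.16] z 0.0998 ((0.5055567622184753, -0.2825690805912018), (0.16807730495929718, 0.16965751349925995), 89.00874328613281)
side slopes [-0.81 -1.04] z 0.0972 ((0.5052971839904785, -0.2755275368690491), (0.17541562020778656, 0.16934585571289062), 89.36090850830078)
```

View pics/v8.png

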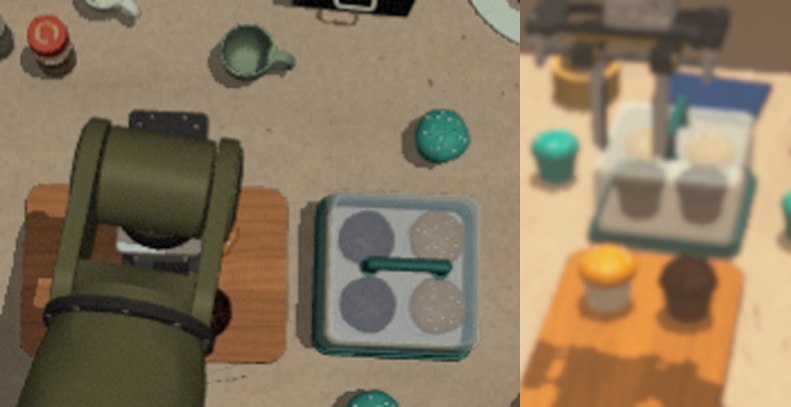

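The cover sits flat, with its top at 99.8 mm against the expected 100 mm, level and square with the base. All four muffins are upright beneath it, and the two spares stand on the board.

```bash
python3 -c "
from station import workorder
print(workorder.hand_in())"
```

```text
the job is handed in; nothing more can be done
None
```

The order is made up and handed in: two chocolate and two plain muffins stand upright on the base, the cover sits flat and square over them, the two spares are still on the board, and the robot's clock was at about 23 s.

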